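Quarantine a standards box with a snap-hook tag

TASK

Quarantine the blue box of standards: shut its lid fully, then take the red tag from the rack and press its sprung snap hook down over the U-shaped eye that stands up through the lid's tongue until the gate snaps shut behind the eye. Press by feel, no harder than about 30 N on box and eye, give the tag a light upward tug to prove that it holds, and let go, leaving the tag hanging on the eye and the other things where they are.

Things in the scene. Friction and masses are not known exactly. Their poses are not given: they have to be found in the camera images.
- standards_box: Blue steel box, fixed to the bench, 130 mm (its x) by 160 mm (its y) by 80 mm high, 4 mm walls; origin at the centre of its underside, z up. Its front, with the eye, faces its own -x; the lid's hinge runs along its back edge (x = +65 mm, z = 82 mm).
- box_lid (a joint): Hinge angle of the box's 6 mm blue lid in rad: 0 = shut (its top face then 88 mm above the bench), positive = raised, front edge up. Stiff: it stays where it is left; 1 to 4 N near its front edge moves it. A steel tongue with a slot, 62 mm wide, reaches 34 mm beyond the lid's front edge; the eye passes up through the slot as the lid shuts.
- lid_press (a point): Point on the lid's upper face to press on when shutting it: 100 mm from the hinge line, 50 mm to the box's -y side of the middle. It moves with the lid, which turns about the hinge line (x = +65 mm, z = 82 mm in the box's frame).
- eye_mid (a point): Mean place of the centre of the eye's top bar, fixed in the box's frame (x -80, y 0, z 136 mm). The eye is screwed in to suit the seal, so its top bar really stands anywhere from 8 mm below to 8 mm above this point, on the same upright line. That setting is not reported: feel or see it. The eye is rigid.
- red_tag: Loose red tag with a steel snap hook below it, about 95 g. Origin under the middle of the hook; x in the hook's plane towards the nose, y across its thickness, z up. Hook: frame of 8 mm round bar, 38 mm wide, z = 0 to 44 mm, inside free from x = -11 to +11 mm. It may go on the eye either way round, its plane square to the eye's plane (its x along the box's x or -x).
- red_gate (a joint): Angle of the red tag's gate in rad: 0 = shut, positive = swung up into the hook, at most 1.35. A spring shuts it; pushing the bar past takes about 2 to 6 N. Pulled up again, the shut gate stops the bar from inside, the bar's centre then at about z = 14 mm in the red tag's frame.
- tag_rack: Grey plastic rack, fixed to the bench, 150 x 36 x 32 mm, origin at the centre of its underside; two pockets in line, 35 mm either side of the middle along its x, each 43 mm by 11 mm, floor 6 mm above the bench. A tag stands hook down in each, its plane along the rack's x.
- yellow_tag: A like tag in yellow in the rack's other pocket; to be left there. Origin and axes as for the red tag.
- dropper_bottle: Small amber bottle with a black cap, 32 mm across, 68 mm high, standing loose in front of the box; origin at the centre of its underside. To be left alone.
- marker_pen: White marker pen with a black cap, 135 mm long (its y), 16 mm thick, lying loose between robot and rack; origin at the centre of its underside. To be left alone.
- eye_foot (a point): On the eye's upright line, level with the shut lid's top face (x -80, y 0, z 88 mm in the box's frame). The eye is a steel U-bolt of 6 mm round bar, an upright arch with 18 mm inner width; its plane is the box's y-z plane, its top bar runs along the box's y, and the arch is open (no cross bar) down to the lid.
- tag_grip (a point): Point of the red tag at which to grip it across its 8.5 mm thickness (y): x = 0, z = 75 mm. The plate is 44 mm wide (x) and runs from z = 47 to 97 mm.
- hook_crown (a point): Underside of the hook's crown (x 0, z 36 mm in the red tag's frame), a rigid stop. With the eye's bar against it the bar's centre is at z = 33 mm. The bar has already passed the gate at z = 28 to 31 mm, and the gate snaps shut below it; so after the snap only 2 to 5 mm are left.
- hook_mouth (a point): Where the eye's bar should enter: the hook's underside, x = 4, z = 0 mm in the red tag's frame (x = 0 to 8 mm works; nearer the hinge it jams). Just above it lies the gate, a brass bar 5 mm thick, hinged at x = -14.5, z = 6 and resting on the nose at x = 11, z = 10 mm.
There are look-alikes about, which are no part of the job. What is shaped like the red_tag but turquoise is not meant.

How it is judged:
On the way, in this order (a step that is already met when the one before it is completed fails the run):
1. the lid is fully shut (value of joint box_lid below 0.03 rad), for 0.2 s.
2. the eye is inside the red tag's hook and the gate has snapped shut below it (value of joint red_gate below 0.12 rad and z of eye_mid in the frame of red_tag between 0.018 and 0.044 m and x of eye_mid in the frame of red_tag between -0.012 and 0.012 m and y of eye_mid in the frame of red_tag between -0.009 and 0.009 m), for 0.1 s.
3. the tag is tugged up with more than 2 N, the shut gate bearing on the eye from inside (value of joint red_gate below 0.15 rad and z of eye_mid in the frame of red_tag between 0.004 and 0.0235 m and contact force between red_tag and standards_box above 2 N), for 0.1 s.
At the end, for the whole second after the job is handed in: The lid is shut (within 0.03 rad), the red tag is released and at rest on the eye, upright or leaning, with the eye's bar inside the hook, and its gate is shut (within 0.12 rad) (value of joint box_lid below 0.03 rad and value of joint red_gate below 0.12 rad and z of eye_mid in the frame of red_tag between 0.004 and 0.044 m and x of eye_mid in the frame of red_tag between -0.022 and 0.022 m and y of eye_mid in the frame of red_tag between -0.016 and 0.016 m and linear speed of red_tag below 0.03 m/s); the robot touches nothing.
It fails at once if the held red tag is pressed or pulled with more than 30 N on the box, its lid or its eye (contact force between red_tag and standards_box above 30 N and contact force between the fingers and red_tag above 1 N).
It fails at once if the robot presses on the box, its lid or its eye with more than 30 N (contact force between the arm and standards_box above 30 N).
It fails at once if the yellow tag is moved by more than 25 mm (distance of yellow_tag from where it was at the start of the episode above 0.025 m).
It fails at once if the dropper bottle is moved by more than 25 mm (distance of dropper_bottle from where it was at the start of the episode above 0.025 m).
It fails at once if the marker pen is moved by more than 25 mm (distance of marker_pen from where it was at the start of the episode above 0.025 m).
It also fails if it takes over 66 s, if anything falls off the work surface, if the arm or the gripper's body presses on something with over 40 N, if the wrist force passes 120 N, or if a joint passes its speed limit or range.

ROBOT

A 6-joint arm with a two-finger parallel gripper is mounted at the origin on a cart in front of the work surface, level with it; the furniture and walls round the work are solid. World frame = base frame: x ahead of the robot, y to its left, z up, the work surface at z = 0. Lengths are in m, angles in rad, forces in N, time in s.
With the tool pointing down it reaches from about 0.35 to 0.775 m from the base axis. Payload 5.5 kg.
Tool frame: the origin (TCP) lies at the very end of the fingers, on their centre line; the grasp point (between the pads) lies env.grasp_offset behind it (env.grasp_offset is the distance from the TCP to the grasp point, in m); x points along the fingers, y is the direction in which the jaws open and shut, and the axes are right-handed (so a half turn about x gives the same grasp; the last joint's range is limited). The gripper opens to 85 mm and grips with 20 to 120 N. Pads are 22 mm wide; open, the fingers measure 114 mm over their backs; the gripper's body (76 mm by 85 mm) begins 54 mm behind the grasp point. The pads swing forward as they close: fully open they stand 13 mm farther back than shut.
Start: joints at [-1.489, 0.313, 0.046, 1.304, 0, 1.431], TCP at [0.126, -0.561, 0.231] pointing down, gripper open.
Joint ranges: [-2.76, 2.76], [-0.86, 1.69], [-1.03, 1.26], [-2.2, 2.34], [-1.47, 1.5], [-3.14, 3.14]. Speed limits (rad/s): [2.57, 2.57, 3.14, 3.14, 3.14, 3.14].

INTERFACE

Orientations are given as a unit quaternion [w, x, y, z].
In Python, from workcell import get_state, viewer, job, env gives the robot as it stands.
- The arm moves only by the tool send_rows, never from a script. Its argument "plan" is a list of rows, each a list of 6 numbers: the shift along the tool's x, y, z in mm, then the turn, a rotation vector about the tool's x, y, z in degrees. A call has exactly 10 rows; each row is the pose to reach, as a shift and turn from the pose commanded when the call began, along the tool's axes at that moment; what a row does not reach only later rows make up. A row lasts 1/8 s, in which the tool goes at most 62.5 mm and 10.7 degrees, less where a joint would pass 70% of its speed; a pose out of reach is approached as far as the arm can. A call with a gripper value outside its range is refused whole. "claw" is the finger opening in mm, from 0 to 85.4, set as the call begins (left out, the last holds). The fingers move at their own pace and stop on an object; "newtons" is the grip in N (left out, the last holds). Time passes only in rows, so rows that repeat a pose let the fingers close, or fill a call up. It gives the time, the measured TCP pose, the force and the opening at its end, in the units of the state.
- get_state(): the state, without advancing time (a new reading comes with each control period).
- viewer.read_camera(name): name is "scene" or "top" or "wrist"; returns a dict with "frame" (400x640x3 uint8, blue, green, red), "mtx" (3x3 intrinsics, pixels), "rvec" (rotation vector, rad) and "tvec" (3), from world to camera coordinates, as OpenCV has them. Camera axes: x right, y down, z forward; pixel columns grow to the right and rows downward; lengths in m; the calibration is good to about 2 mm. The wrist camera is an equidistant fisheye: a pixel r from the principal point sees the ray r / f radians off the axis. A picture is of the moment at which its call begins. There is no depth.
- job.hand_in(): hands the job in, once; it reports no verdict.
The state is a dict: "clock": time; "joint_pos": joint angles; "qvel": joint speeds; "tau": joint torques, N m; "tcp_pos": TCP position; "orientation": TCP orientation; "wrist_force": force on the tool from outside, world axes, zero at the start; "ft_torque": the same for the moment, N m; "finger_gap": finger opening in m.
Only numpy, scipy, OpenCV 4.12 (cv2) and the standard library are available. Lean on these libraries where they do the work, as an engineer would, in place of code of your own. Each camera call takes 0.05 s, during which the arm holds its last target.

## Working session

There is one attempt and no reset: what is moved stays moved. The work goes in short steps, Python scripts to look and compute and a tool call to move; the robot and the scene stay as the last step left them, time stands still between calls to the robot, and variables do not carry over. Pictures are saved under pics/ and viewed, and the job is handed in when it is done.

Besides the shell and the picture viewer there is one more tool, called after "Emit:" as a command line: name --pt "numbers of a row" for each row, then --argument value for the rest. send_rows: Moves the arm, as the interface text tells. Its arguments: {"type":"object","properties":{"plan":{"type":"array"},"claw":{"type":"number"},"newtons":{"type":"number"}},"required":["plan"]}

```bash
ls; mkdir -p pics; python3 - <<'E'
from workcell import get_state, viewer, job, env
import cv2
print(get_state()); print(env.grasp_offset)
for n in ["scene","top","wrist"]:
    c=viewer.read_camera(n); cv2.imwrite(f"pics/{n}0.png",c["frame"]); print(n,c["mtx"].tolist(),c["rvec"],c["tvec"])
E
```

```text
pics
{'clock': 0.0, 'joint_pos': array([-1.48859039e+00,  3.14007971e-01,  4.49798627e-02,  1.30360466e+00,
       -1.49629609e-05,  1.43123959e+00]), 'qvel': array([-0.00108912, -0.00022457, -0.00029766, -0.00114649,  0.00142614,
       -0.00152111]), 'tau': array([ 8.41819256e-04, -4.80625820e+01,  2.98535407e+01,  1.94820645e-02,
       -1.31517286e-04, -1.33769475e-05]), 'tcp_pos': array([ 0.12643884, -0.56040006,  0.23040493]), 'orientation': array([ 0.07759519,  0.70277744,  0.07889352, -0.70275079]), 'wrist_force': array([-0.79976823,  0.15035316,  0.07756832]), 'ft_torque': array([ 0.08121509, -0.00492035, -0.09314989]), 'finger_gap': 0.08558466867394166}
0.0187
scene [[447.21347658499593, 0.0, 318.08325553828155], [0.0, 447.21347658499593, 206.38009351140275], [0.0, 0.0, 1.0]] [ 1.02102133 -2.35747124  1.11557338] [0.42853029 0.23444559 0.76980191]
top [[378.94890858143106, 0.0, 321.85249883582264], [0.0, 378.94890858143106, 193.71120893849522], [0.0, 0.0, 1.0]] [ 2.19856216 -2.21413812  0.06402514] [0.11684374 0.45340115 0.92834113]
wrist [[309.70691628693146, 0.0, 318.8479363402089], [0.0, 309.70691628693146, 198.75809190448152], [0.0, 0.0, 1.0]] [-2.25423949  1.80149708  0.28500708] [-0.57495095 -0.04032492  0.37994566]
```

View pics/scene0.png

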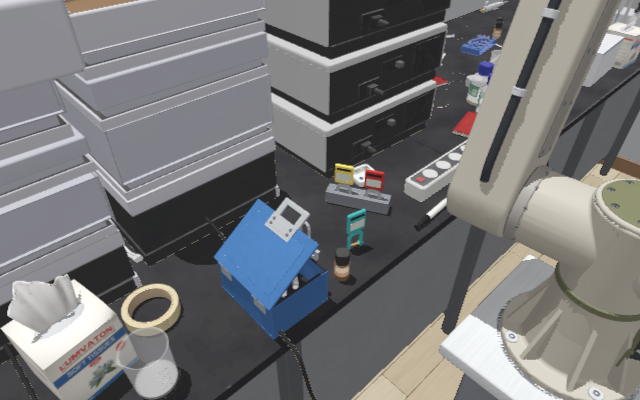

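View pics/top0.png

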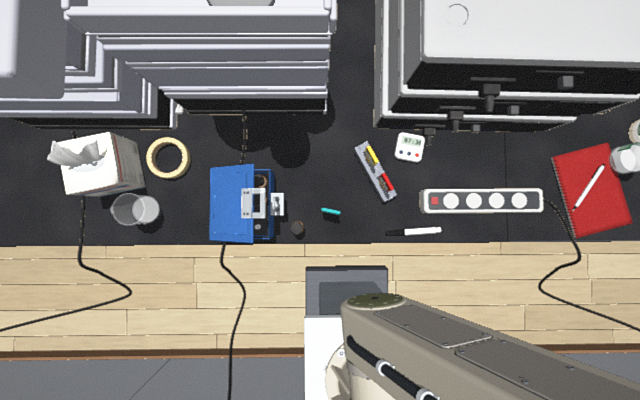

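View pics/wrist0.png

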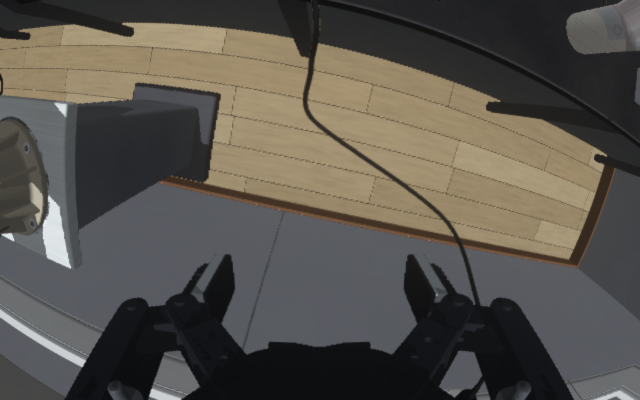

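```bash
cat > h.py <<'E'
import numpy as np, cv2, sys
from workcell import get_state, viewer, job, env
from scipy.spatial.transform import Rotation as R
def cam(n):
    c=viewer.read_camera(n); return c
def proj(c,P):
    P=np.atleast_2d(np.asarray(P,float))
    q=cv2.projectPoints(P,c["rvec"],c["tvec"],c["mtx"],None)[0][:,0]
    return q
def ray(c,uv):
    Rm=cv2.Rodrigues(np.array(c["rvec"]))[0]; t=np.array(c["tvec"]).reshape(3)
    o=-Rm.T@t; K=c["mtx"]
    d=Rm.T@np.linalg.inv(K)@np.array([uv[0],uv[1],1.0]); return o,d
def atz(c,uv,z):
    o,d=ray(c,uv); return o+d*(z-o[2])/d[2]
def crop(c,x0,y0,x1,y1,s,name):
    im=cv2.resize(c["frame"][y0:y1,x0:x1],None,fx=s,fy=s,interpolation=cv2.INTER_CUBIC); cv2.imwrite("pics/"+name,im)
def tri(c1,u1,c2,u2):
    o1,d1=ray(c1,u1);o2,d2=ray(c2,u2)
    A=np.stack([d1,-d2],1); s=np.linalg.lstsq(A,o2-o1,rcond=None)[0]
    a=o1+d1*s[0]; b=o2+d2*s[1]; return (a+b)/2,np.linalg.norm(a-b)
def rq(s): 
    q=s["orientation"]; return R.from_quat([q[1],q[2],q[3],q[0]])
E
python3 - <<'E'
from h import *
import pickle
d={n:cam(n) for n in("scene","top")}
pickle.dump(d,open("c0.pkl","wb"))
crop(d["scene"],200,140,400,340,4,"a1.png".replace("a1","s1")) if 0 else None
crop(d["scene"],205,185,365,340,5,"sbox.png")
crop(d["scene"],310,150,450,240,5,"srack.png")
crop(d["top"],200,150,350,250,5,"tbox.png")
crop(d["top"],320,120,450,240,5,"track.png")
E
```

```text
(no output)
```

View pics/sbox.png

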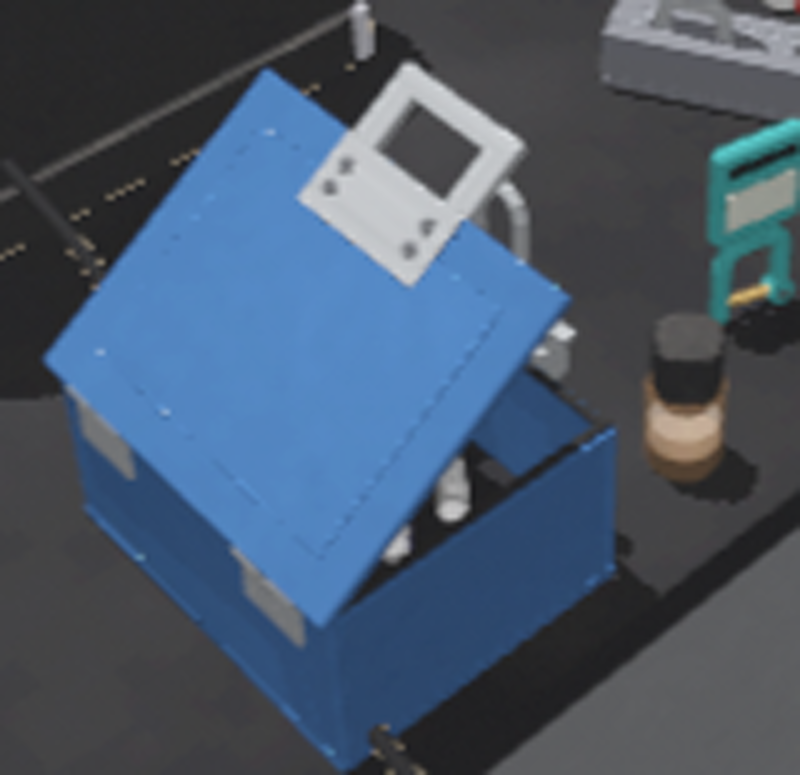

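View pics/srack.png

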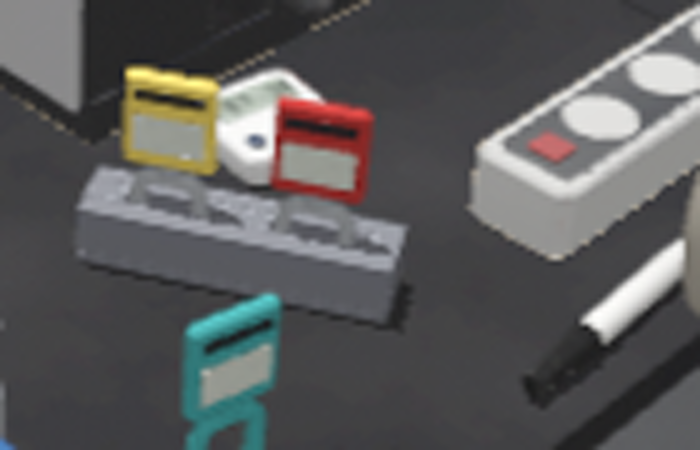

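View pics/tbox.png

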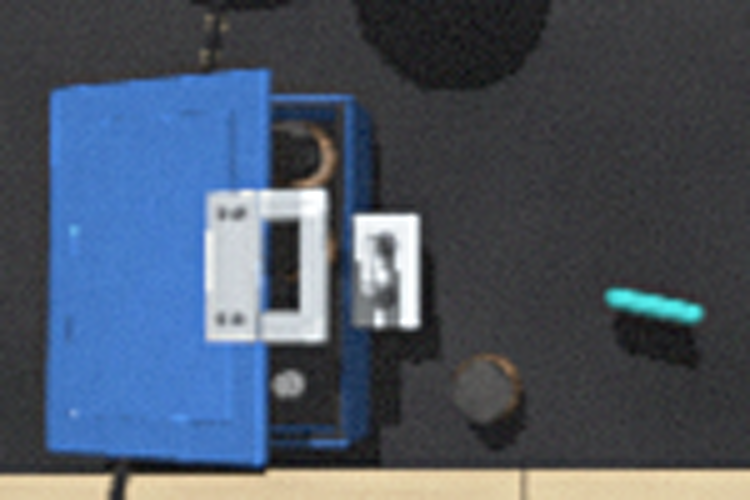

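View pics/track.png

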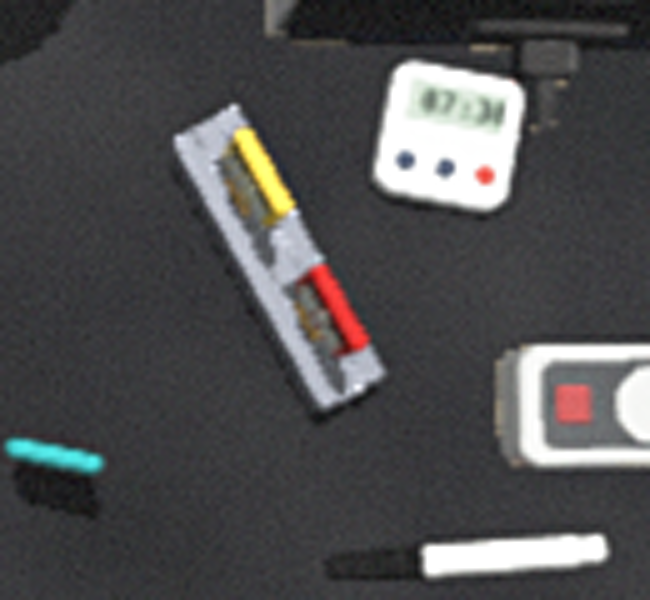

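```bash
cat > fit.py <<'E'
from h import *
import pickle
from scipy.optimize import least_squares
d=pickle.load(open("c0.pkl","rb")); S,T=d["scene"],d["top"]
for n in d: print(n, ray(d[n],(320,200))[0])
def W(p,P): # x,y,yaw
    P=np.atleast_2d(np.asarray(P,float)); Rm=R.from_euler("z",p[2]).as_matrix(); return P@Rm.T+[p[0],p[1],0]
def lid(a,P):
    P=np.atleast_2d(np.asarray(P,float)); h=np.array([.065,0,.082])
    # raised: front (-x) goes up: rotate about +y by a
    return R.from_euler("y",a).apply(P-h)+h
box=[(S,(274,339),(65,80,0)),(S,(328,299.4),(-65,80,0)),(S,(222.6,287.4),(65,-80,0)),(S,(327.4,271),(-65,80,80)),(T,(272,170),(-65,-80,80))][:4]
ld=[(T,(210,168),(65,-80,88)),(T,(254,164),(-65,-80,88)),(T,(253,243),(-65,80,88)),(T,(209.4,240),(65,80,88)),(S,(214,256.6),(65,-80,88)),(S,(269.4,310),(65,80,88)),(S,(258,199),(-65,-80,88)),(S,(319,244.6),(-65,80,88))]
def res(p,v=False):
    r=[]
    for c,uv,P in box: r.append(proj(c,W(p,np.array(P)/1e3))[0]-uv)
    for c,uv,P in ld: r.append(proj(c,W(p,lid(p[3],np.array(P)/1e3)))[0]-uv)
    if v: print(np.round(r,1))
    return np.ravel(r)
s=least_squares(res,[.5,.25,1.57,.7],loss="soft_l1"); print("box",s.x); res(s.x,True)
rk=[(T,(355,148),(75,18,32)),(T,(367.4,140.6),(75,-18,32)),(T,(397,195),(-75,-18,32)),(T,(384.4,203),(-75,18,32)),
(S,(325.6,192),(75,18,32)),(S,(391.6,195),(-75,-18,32)),(S,(388,204),(-75,18,32)),(S,(326,201.6),(75,18,0)),(S,(387,215),(-75,18,0))]
def res2(p,v=False):
    r=[proj(c,W(p,np.array(P)/1e3))[0]-uv for c,uv,P in rk]
    if v: print(np.round(r,1))
    return np.ravel(r)
s2=least_squares(res2,[.55,-.1,.5],loss="soft_l1"); print("rack",s2.x); res2(s2.x,True)
print("red pocket",W(s2.x,[-.035,0,.006]),W(s2.x,[.035,0,.006]))
print("eye",W(s.x,[[-.08,0,.136]]), proj(S,W(s.x,[[-.08,-.009,z] for z in(.128,.136,.144)]+[[-.08,.009,z] for z in(.128,.136,.144)])))
print("press",W(s.x,lid(s.x[3],[-.035,-.05,.088])),W(s.x,[-.035,-.05,.088]), W(s.x,lid(s.x[3],[-.065,0,.088])))
for n,uv,z in(("bottle",(297,228),.068),("turq",(331,211),.09),("pen a",(386,232),.01),("pen b",(441,230),.01)): print(n,atz(T,uv,z))
E
python3 fit.py
```

```text
scene [-0.03186802  0.61831142  0.6692334 ]
top [0.41338005 0.12727741 0.94549442]
box [0.42921871 0.29907842 1.5671548  0.58341016]
[[-0.   0.7]
 [ 0.1 -0.4]
 [-0.4 -0.1]
 [ 1.3 -1. ]
 [ 0.3  0.6]
 [-1.   0.7]
 [-0.3 -1. ]
 [ 0.2 -0.5]
 [ 0.1 -0.1]
 [-0.4 -0.8]
 [ 1.   1. ]
 [-0.4  0.2]]
rack [ 0.50598215 -0.01676797  0.48490833]
[[-0.6 -0.1]
 [-0.   0.4]
 [-0.1  0.4]
 [-0.5 -0.6]
 [ 0.  -1.2]
 [ 0.3 -0.3]
 [ 0.6 -0. ]
 [-0.5 -0.2]
 [ 0.2 -0.3]]
red pocket [[ 0.47501703 -0.03308243  0.006     ]] [[ 5.36947272e-01 -4.53519427e-04  6.00000000e-03]]
eye [[0.42892739 0.21907895 0.136     ]] [[301.27737686 221.53709287]
 [301.17591374 218.23494714]
 [301.07317801 214.89138438]
 [307.84774593 226.34855182]
 [307.78646457 223.03498675]
 [307.7244048  219.67933219]]
press [[0.4791632  0.28374279 0.14209485]] [[0.47909093 0.26389658 0.088     ]] [[0.42907236 0.25888736 0.15862105]]
bottle [0.37286228 0.17241522 0.068     ]
turq [0.41150308 0.09446612 0.09      ]
pen a [ 0.35858637 -0.04387066  0.01      ]
pen b [ 0.36239749 -0.18023999  0.01      ]
```

```bash
cat >> h.py <<'E'
def down(jawyaw): # tool x down, y at jawyaw
    x=np.array([0,0,-1.]); y=np.array([np.cos(jawyaw),np.sin(jawyaw),0]); return R.from_matrix(np.stack([x,y,np.cross(x,y)],1))
def rel(p0,R0,p,Rt):
    return np.round(np.r_[R0.inv().apply(np.asarray(p)-p0)*1e3, (R0.inv()*Rt).as_rotvec(degrees=True)],1).tolist()
E
python3 - <<'E'
from h import *
s=get_state(); print(rq(s).as_matrix().round(3)); 
y=rq(s).as_matrix()[:,1]; print("jaw yaw",np.degrees(np.arctan2(y[1],y[0])))
p0=s["tcp_pos"]
for jy in(117.8-180,117.8,90): print(jy,rel(p0,rq(s),[.44,-.06,.30],down(np.radians(jy))))
E
```

```text
[[-0.     0.22  -0.975]
 [ 0.001 -0.975 -0.22 ]
 [-1.    -0.001 -0.   ]]
jaw yaw -77.2904952612655
-62.2 [-68.7, -419.5, -416.0, -15.1, -0.0, 0.0]
117.8 [-68.7, -419.5, -416.0, 164.9, 0.1, 0.0]
90 [-68.7, -419.5, -416.0, -167.3, -0.1, -0.0]
```

Emit:
send_rows --pt "-7 -42 -42 -1.5 0 0" --pt "-14 -84 -83 -3 0 0" --pt "-21 -126 -125 -4.5 0 0" --pt "-28 -168 -166 -6 0 0" --pt "-35 -210 -208 -7.5 0 0" --pt "-42 -252 -250 -9 0 0" --pt "-49 -294 -291 -10.5 0 0" --pt "-56 -336 -333 -12 0 0" --pt "-63 -378 -374 -13.5 0 0" --pt "-69 -420 -416 -15 0 0" --claw 40

```text
clock: 1.5
tcp_pos: [0.4407, -0.0579, 0.3008]
orientation: [0.17, 0.687, 0.169, -0.686]
wrist_force: [1.3, -2.5, -0.8]
finger_gap: 0.0397
```

```bash
python3 - <<'E'
from h import *
s=get_state(); print(s["clock"],s["tcp_pos"],s["joint_pos"],s["wrist_force"])
c=cam("wrist"); cv2.imwrite("pics/w1.png",c["frame"])
import pickle; pickle.dump(c,open("w1.pkl","wb"))
E
```

```text
1.5 [ 0.44069373 -0.05791827  0.30078915] [-3.11453292e-01  4.54910018e-02 -1.12872234e-01  1.41125919e+00
 -2.81686891e-04  2.34561341e+00] [ 1.3458949  -2.4501548  -0.77007618]
```

View pics/w1.png

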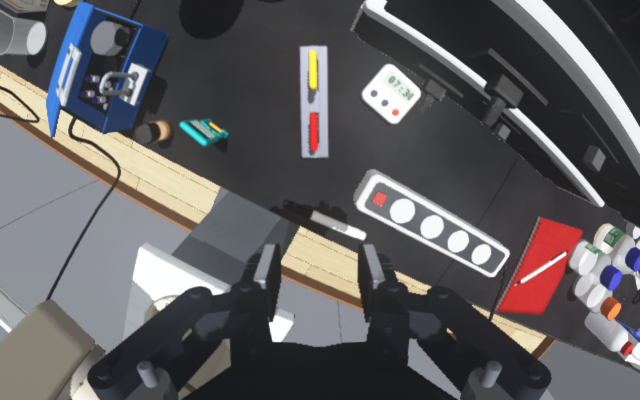

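```bash
cat >> h.py <<'E'
def fproj(c,P):
    P=np.atleast_2d(np.asarray(P,float)); Rm=cv2.Rodrigues(np.array(c["rvec"]))[0]
    X=P@Rm.T+np.array(c["tvec"]).reshape(3); r=np.hypot(X[:,0],X[:,1]); th=np.arctan2(r,X[:,2]); K=c["mtx"]
    return np.stack([K[0,2]+K[0,0]*th*X[:,0]/r,K[1,2]+K[1,1]*th*X[:,1]/r],1)
def fray(c,uv):
    Rm=cv2.Rodrigues(np.array(c["rvec"]))[0]; t=np.array(c["tvec"]).reshape(3);K=c["mtx"]
    a=np.array([(uv[0]-K[0,2])/K[0,0],(uv[1]-K[1,2])/K[1,1]]); th=np.linalg.norm(a)
    return -Rm.T@t, Rm.T@np.r_[np.sin(th)*a/th,np.cos(th)]
def fatz(c,uv,z):
    o,d=fray(c,uv); return o+d*(z-o[2])/d[2]
E
python3 - <<'E'
from h import *
import pickle
c=pickle.load(open("w1.pkl","rb")); print(fray(c,(310,190))[0])
from math import *
def W(p,P): return R.from_euler("z",p[2]).apply(P)+[p[0],p[1],0]
rk=[0.50598215,-0.01676797,0.48490833]
print(fproj(c,W(rk,[[.075,.018,.032],[.075,-.018,.032],[-.075,-.018,.032],[-.075,.018,.032],[-.035,0,.103],[.035,0,.103]])))
bx=[.4292,.2991,1.5672]
print(fproj(c,W(bx,[[-.08,0,.128],[-.08,0,.136],[-.08,0,.144],[-.065,-.08,.08],[-.065,.08,.08]])))
crop(c,280,30,360,170,6,"w1r.png") if 0 else crop(c,285,90,345,165,8,"w1r.png"); crop(c,40,0,240,150,4,"w1b.png")
E
```

```text
[ 0.50993012 -0.02215347  0.44331296]
[[299.67365318  47.43104542]
 [327.42184572  47.2822673 ]
 [327.11739568 158.9705906 ]
 [300.41112958 159.01532103]
 [312.63272526 135.023649  ]
 [312.48540379  71.55082672]]
[[105.61457548  84.03268256]
 [101.63211514  84.00377905]
 [ 97.5237933   83.98720527]
 [142.28328689  24.70859742]
 [102.257702   134.69099852]]
```

View pics/w1r.png

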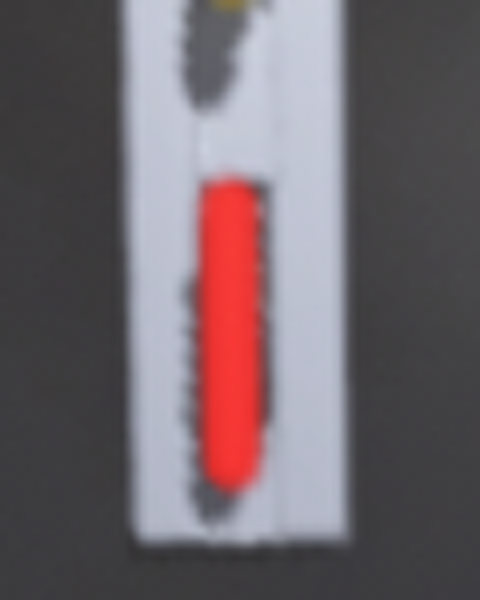

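View pics/w1b.png

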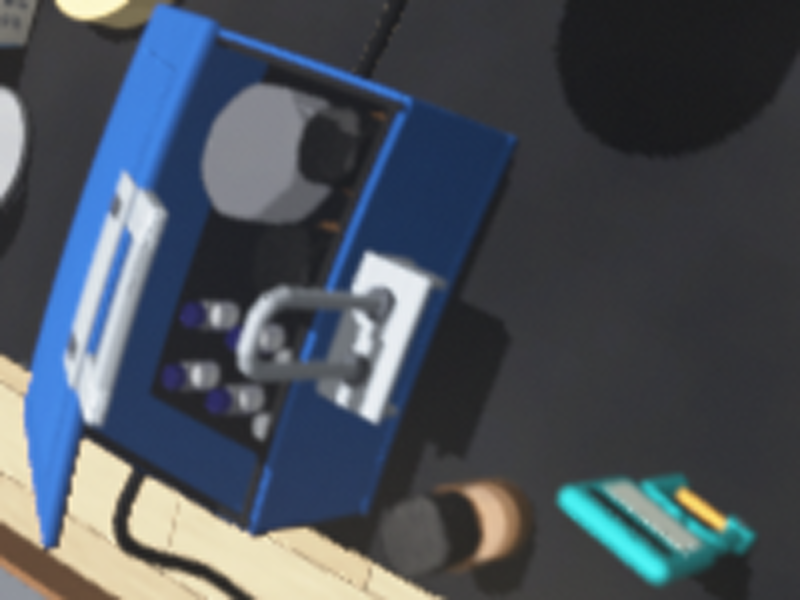

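Emit:
send_rows --pt "0 -47 -32 -10 0 0" --pt "0 -94 -64 -20 0 0" --pt "0 -141 -96 -30 0 0" --pt "0 -188 -128 -40 0 0" --pt "0 -236 -160 -50 0 0" --pt "10 -283 -192 -60 0 0" --pt "60 -283 -192 -62.2 0 0" --pt "110 -283 -192 -62.2 0 0" --pt "135 -283 -192 -62.2 0 0" --pt "135 -283 -192 -62.2 0 0" --claw 0

```text
clock: 2.8
tcp_pos: [0.4765, 0.2794, 0.163]
orientation: [-0.499, -0.499, -0.5, 0.502]
wrist_force: [0.8, 0.5, 1.1]
finger_gap: -0.0003
```

```bash
python3 - <<'E'
from h import *
s=get_state(); print(s["clock"],s["tcp_pos"],s["joint_pos"],s["wrist_force"]); print(rq(s).as_matrix().round(3))
c=cam("scene"); crop(c,180,120,380,270,4,"s2.png")
E
```

```text
2.8 [0.47653974 0.27939181 0.16297952] [ 3.84988942e-01  3.03122297e-01 -1.37561503e-01  1.13529323e+00
 -7.63356890e-05  1.95722784e+00] [0.77189588 0.45798273 1.09197649]
[[-0.005  1.    -0.001]
 [-0.002 -0.001 -1.   ]
 [-1.    -0.005  0.002]]
```

View pics/s2.png

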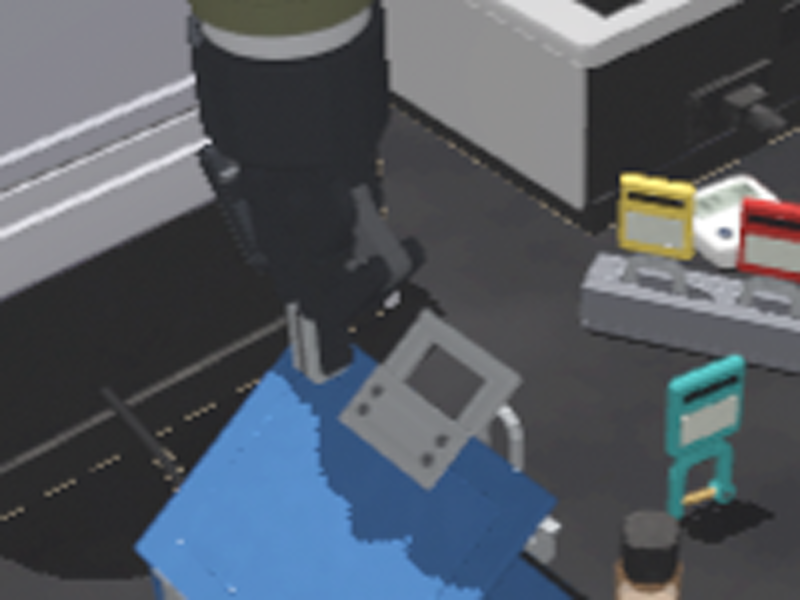

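Emit:
send_rows --pt "8 0 0 0 0 0" --pt "16 0 0 0 0 0" --pt "24 0 2 0 0 0" --pt "32 0 4 0 0 0" --pt "40 0 6 0 0 0" --pt "48 0 8 0 0 0" --pt "56 0 10 0 0 0" --pt "64 0 11 0 0 0" --pt "69 0 12 0 0 0" --pt "71 0 12 0 0 0"

```text
clock: 4.1
tcp_pos: [0.4781, 0.2679, 0.0938]
orientation: [-0.5, -0.5, -0.5, 0.501]
wrist_force: [-0.6, -1.5, 0.7]
finger_gap: 0.0002
```

```bash
python3 - <<'E'
from h import *
s=get_state(); print(s["clock"],s["tcp_pos"],s["wrist_force"])
E
```

```text
4.1 [0.47808294 0.26794797 0.09379623] [-0.55891155 -1.4569753   0.69486519]
```

Emit:
send_rows --pt "1 0 0 0 0 0" --pt "2 0 0 0 0 0" --pt "3 0 0 0 0 0" --pt "3.5 0 0 0 0 0" --pt "4 0 0 0 0 0" --pt "4.5 0 0 0 0 0" --pt "5 0 0 0 0 0" --pt "5.5 0 0 0 0 0" --pt "6 0 0 0 0 0" --pt "6 0 0 0 0 0"

```text
clock: 5.35
tcp_pos: [0.4783, 0.2682, 0.0882]
orientation: [0.5, 0.5, 0.5, -0.5]
wrist_force: [0.1, -0.5, 0.7]
finger_gap: -0.0003
```

```bash
python3 - <<'E'
from h import *
s=get_state(); print(s["clock"],s["tcp_pos"],s["wrist_force"])
c=cam("scene"); crop(c,180,160,360,340,4,"s3.png"); c=cam("top"); crop(c,180,140,340,260,5,"t3.png")
E
```

```text
5.35 [0.47831688 0.26816328 0.08816761] [ 0.06762412 -0.46359075  0.70776521]
```

View pics/s3.png

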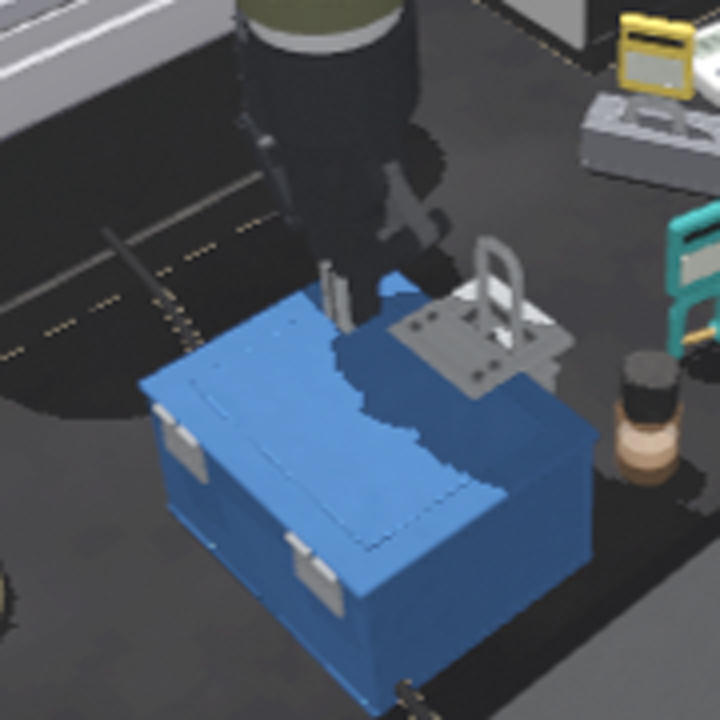

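Emit:
send_rows --pt "0.3 0 0 0 0 0" --pt "0.6 0 0 0 0 0" --pt "0.9 0 0 0 0 0" --pt "1.2 0 0 0 0 0" --pt "1.4 0 0 0 0 0" --pt "1.6 0 0 0 0 0" --pt "1.8 0 0 0 0 0" --pt "2 0 0 0 0 0" --pt "2 0 0 0 0 0" --pt "2 0 0 0 0 0"

```text
clock: 6.7
tcp_pos: [0.4784, 0.2682, 0.088]
orientation: [0.5, 0.501, 0.499, -0.5]
wrist_force: [-4.6, -2.1, 13.2]
finger_gap: 0.0
```

Emit:
send_rows --pt "-55 0 0 0 0 0" --pt "-110 0 0 0 0 0" --pt "-165 0 10 0 0 0" --pt "-170 0 60 10 0 0" --pt "-170 0 112 20 0 0" --pt "-170 0 164 30 0 0" --pt "-170 0 216 40 0 0" --pt "-160 -1 268 50 0 0" --pt "-120 -2 302 60 0 0" --pt "-100 -2 302 62.2 0 0" --claw 45

```text
clock: 7.95
tcp_pos: [0.4749, -0.0361, 0.1844]
orientation: [-0.167, -0.686, -0.167, 0.688]
wrist_force: [-0.3, 1.0, -0.6]
finger_gap: 0.0449
```

```bash
python3 - <<'E'
from h import *
import pickle
s=get_state(); print(s["clock"],s["tcp_pos"],s["wrist_force"])
y=rq(s).as_matrix()[:,1]; print("jaw yaw",np.degrees(np.arctan2(y[1],y[0])))
d={n:cam(n) for n in("scene","top","wrist")}; pickle.dump(d,open("c4.pkl","wb"))
crop(d["scene"],220,180,360,300,5,"s4.png"); cv2.imwrite("pics/w4.png",d["wrist"]["frame"])
crop(d["scene"],310,130,450,230,5,"s4r.png")
E
```

```text
7.95 [ 0.47494265 -0.03608011  0.18437433] [-0.29544188  0.99976986 -0.58605917]
jaw yaw -62.66372348620722
```

View pics/s4.png

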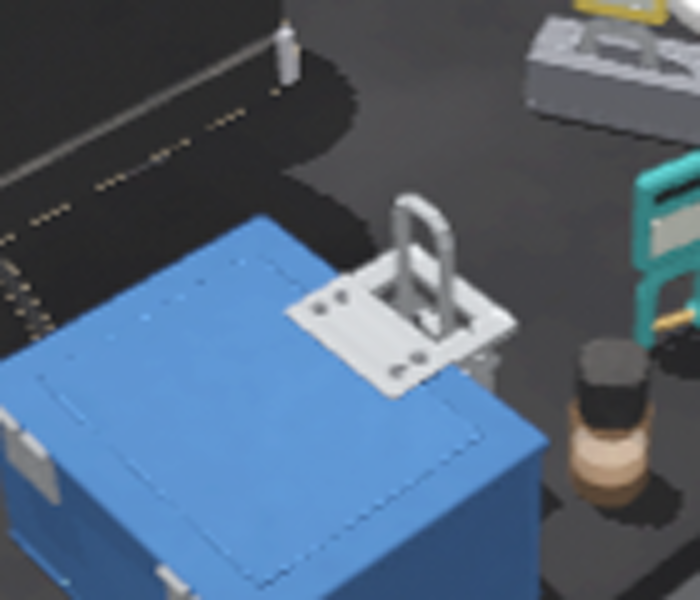

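View pics/w4.png

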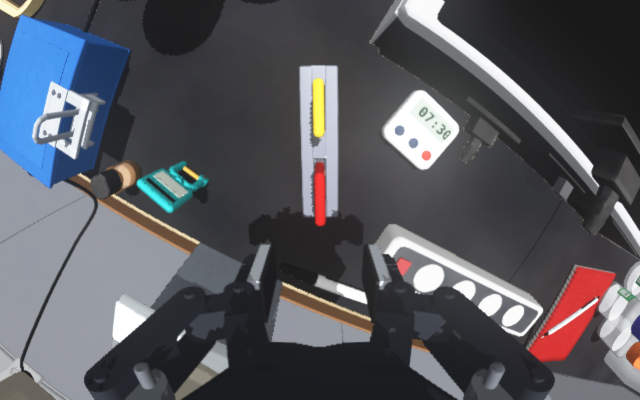

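View pics/s4r.png

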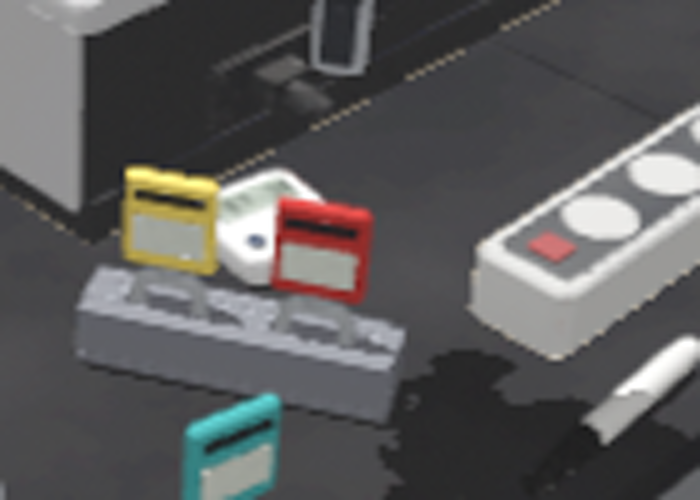

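```bash
python3 - <<'E'
from h import *
import pickle
d=pickle.load(open("c4.pkl","rb")); c=d["wrist"]
crop(c,295,140,345,240,8,"w4r.png")
rk=[0.50598215,-0.01676797,0.48490833]
W=lambda P:R.from_euler("z",rk[2]).apply(P)+[rk[0],rk[1],0]
print(fproj(c,W([[-.035,0,.103],[-.057,0,.103],[-.013,0,.103],[-.075,-.018,.032],[-.075,.018,.032]])))
E
```

```text
[[317.59152084 204.10324289]
 [317.70926953 230.52281956]
 [317.47322374 176.03376358]
 [335.88029729 218.37854629]
 [300.66743683 218.42096019]]
```

View pics/w4r.png

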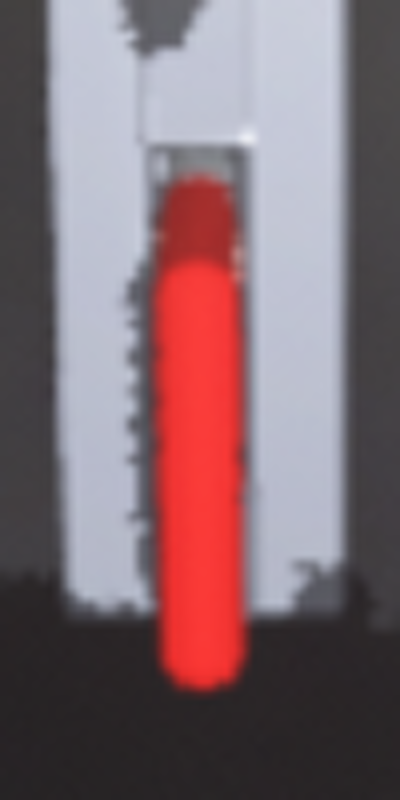

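Emit:
send_rows --pt "20 -2.5 -4.2 0 0 0" --pt "40 -2.5 -4.2 0 0 0" --pt "60 -2.5 -4.2 0 0 0" --pt "80 -2.5 -4.2 0 0 0" --pt "95 -2.5 -4.2 0 0 0" --pt "107 -2.5 -4.2 0 0 0" --pt "116 -2.5 -4.2 0 0 0" --pt "122 -2.5 -4.2 0 0 0" --pt "122 -2.5 -4.2 0 0 0" --pt "122 -2.5 -4.2 0 0 0"

```text
clock: 9.35
tcp_pos: [0.4787, -0.0298, 0.0646]
orientation: [0.169, 0.687, 0.169, -0.686]
wrist_force: [0.7, 0.6, 0.1]
finger_gap: 0.045
```

```bash
python3 - <<'E'
from h import *
s=get_state(); print(s["clock"],s["tcp_pos"],s["wrist_force"])
y=rq(s).as_matrix()[:,1]; print("jaw yaw",np.degrees(np.arctan2(y[1],y[0])))
c=cam("wrist"); crop(c,220,160,420,310,4,"w5.png")
E
```

```text
9.35 [ 0.47866636 -0.02984696  0.06460377] [0.73944828 0.61516775 0.12241771]
jaw yaw -62.29252356917785
```

View pics/w5.png

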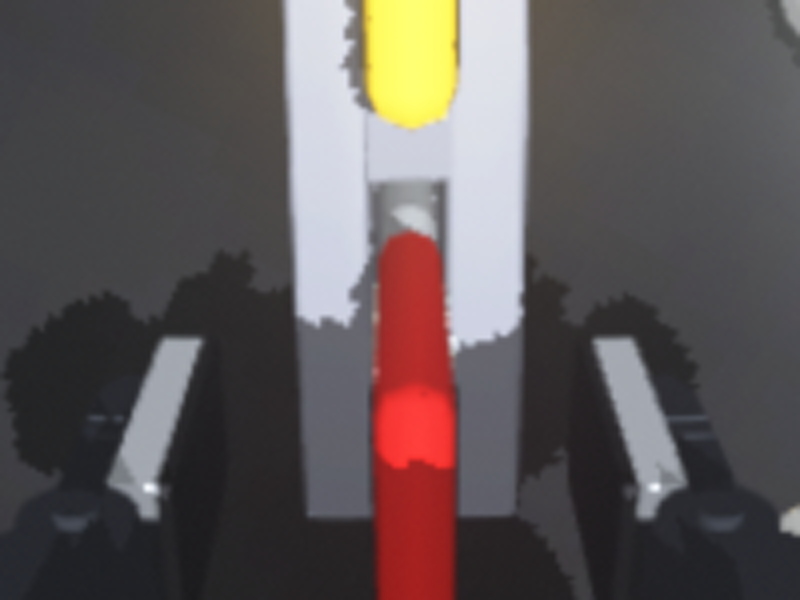

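Emit:
send_rows --pt "1 1 1 0 0 0" --pt "2.5 1.5 1.8 0 0 0" --pt "2.5 1.5 1.8 0 0 0" --pt "2.5 1.5 1.8 0 0 0" --pt "2.5 1.5 1.8 0 0 0" --pt "2.5 1.5 1.8 0 0 0" --pt "2.5 1.5 1.8 0 0 0" --pt "2.5 1.5 1.8 0 0 0" --pt "2.5 1.5 1.8 0 0 0" --pt "2.5 1.5 1.8 0 0 0" --claw 0 --newtons 60

```text
clock: 10.65
tcp_pos: [0.4776, -0.0319, 0.0619]
orientation: [0.169, 0.687, 0.169, -0.686]
wrist_force: [-0.6, 0.2, 4.3]
finger_gap: 0.0079
```

```bash
python3 - <<'E'
from h import *
s=get_state(); print(s["clock"],s["tcp_pos"],s["wrist_force"],s["finger_gap"])
c=cam("wrist"); crop(c,220,160,420,310,4,"w6.png")
import pickle; pickle.dump(c,open("w6.pkl","wb"))
E
```

```text
10.65 [ 0.47755071 -0.0319257   0.06187285] [-0.63035494  0.23316009  4.33588289] 0.007869323686005495
```

View pics/w6.png

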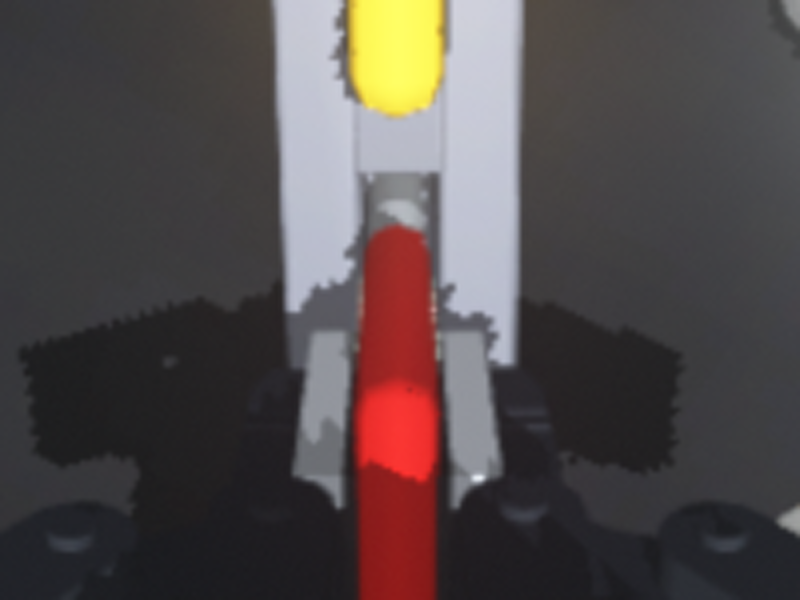

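Emit:
send_rows --pt "-15 0 0 0 0 0" --pt "-50 0 0 0 0 0" --pt "-95 0 0 0 0 0" --pt "-140 0 0 0 0 0" --pt "-180 -27 -5 -10.4 0 0" --pt "-188 -54 -10 -20.8 0 0" --pt "-188 -80 -14 -31.2 0 0" --pt "-188 -106 -19 -41.5 0 0" --pt "-188 -132 -23 -52 0 0" --pt "-188 -157 -28 -62.3 0 0"

```text
clock: 11.95
tcp_pos: [0.4283, 0.1207, 0.2502]
orientation: [0.501, 0.498, 0.502, -0.499]
wrist_force: [0.5, 0.6, -1.1]
finger_gap: 0.0081
```

```bash
python3 - <<'E'
from h import *
import pickle
s=get_state(); print(s["clock"],s["tcp_pos"],s["wrist_force"],s["finger_gap"]); print(rq(s).as_matrix().round(3))
d={n:cam(n) for n in("scene","top","wrist")}; d["state"]=s; pickle.dump(d,open("c7.pkl","wb"))
crop(d["scene"],230,110,390,260,5,"s7.png"); crop(d["top"],210,110,370,230,5,"t7.png");crop(d["wrist"],180,100,460,310,2.8,"w7.png")
E
```

```text
11.95 [0.42828953 0.12074175 0.25018113] [ 0.48791351  0.64232469 -1.07722293] 0.008085949143619457
[[-0.001  1.     0.006]
 [-0.     0.006 -1.   ]
 [-1.    -0.001  0.   ]]
```

View pics/s7.png

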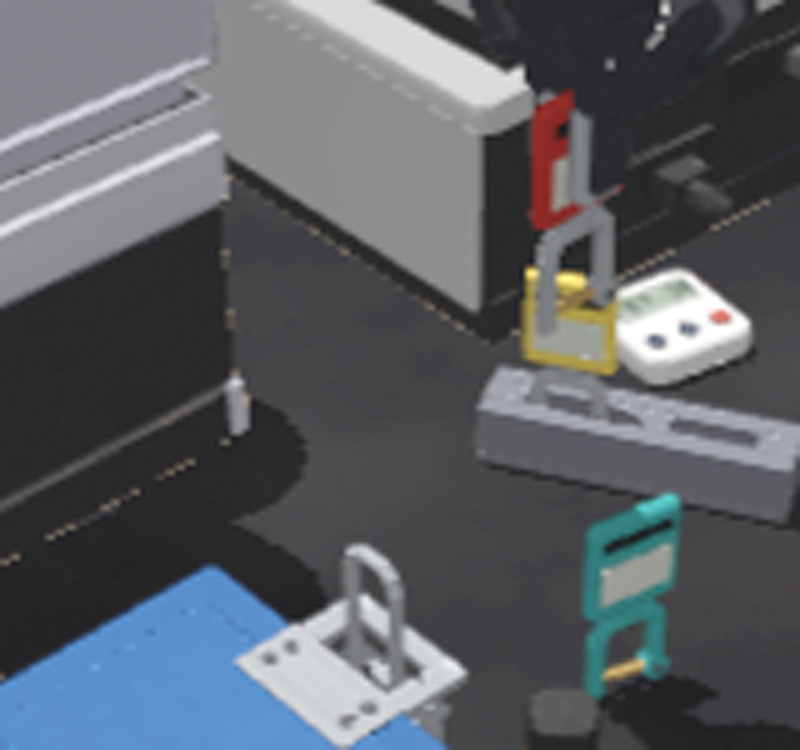

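View pics/w7.png

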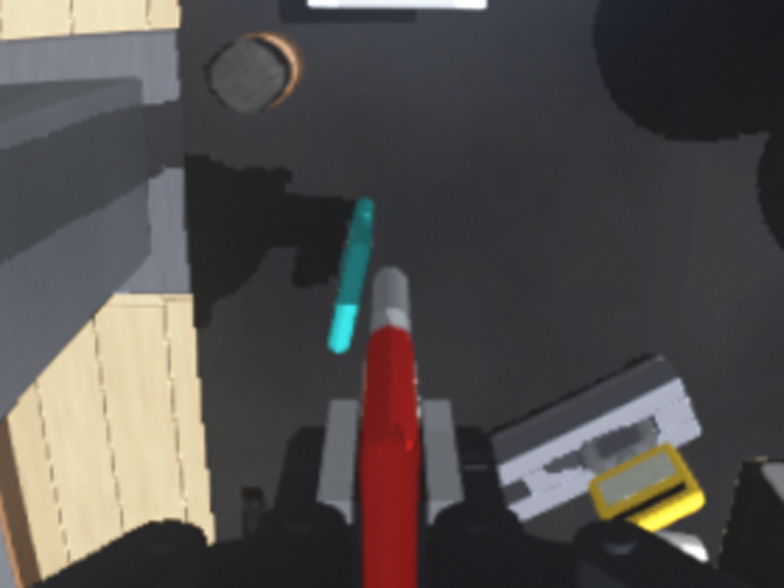

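```bash
python3 - <<'E'
from h import *
import pickle
d=pickle.load(open("c7.pkl","rb")); c=d["scene"]; s=d["state"]
o=s["tcp_pos"]+[0,0,.0187-.075]
im=cv2.resize(c["frame"][110:200,320:380],None,fx=8,fy=8,interpolation=cv2.INTER_CUBIC)
im2=im.copy()
def pt(x,z,sg): return (proj(c,o+np.array([0,sg*x/1e3,z/1e3]))[0]-[320,110])*8+4
for P,col in (([(-22,47),(22,47),(22,97),(-22,97),(-22,47)],(0,255,0)),([(-15,0),(-15,40),(15,40),(15,0)],(255,0,0))):
    pts=np.array([pt(x,z,1) for x,z in P]).astype(np.int32); cv2.polylines(im2,[pts],False,col,1)
cv2.line(im2,*[tuple(int(v) for v in pt(x,z,1)) for x,z in((-14.5,6),(11,10))],(255,0,255),1)
cv2.line(im2,*[tuple(int(v) for v in pt(x,z,-1)) for x,z in((-14.5,6),(11,10))],(255,255,0),1)
cv2.imwrite("pics/s7b.png",np.hstack([im,im2])[:600,:])
print(im.shape)
E
```

```text
(720, 480, 3)
```

View pics/s7b.png

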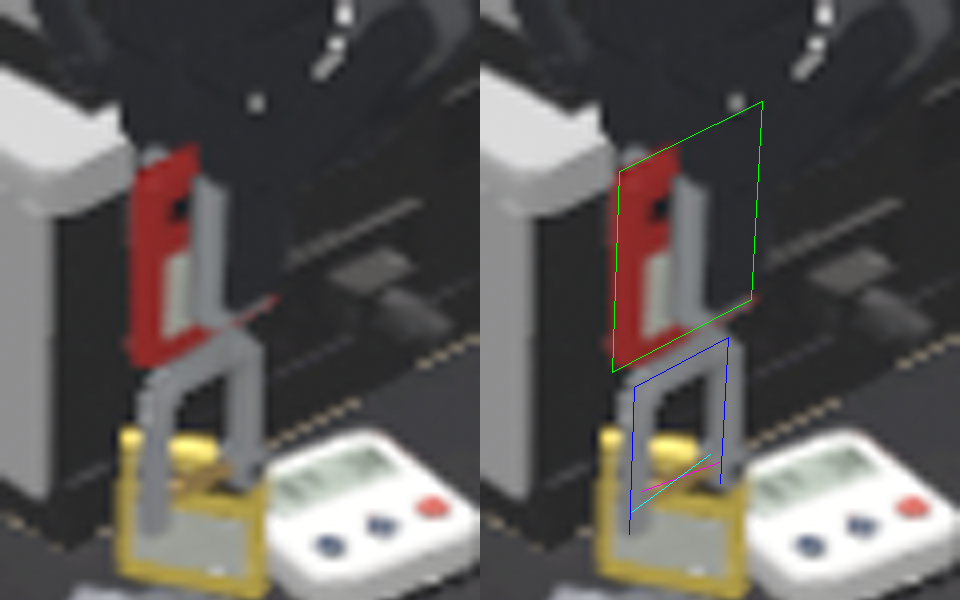

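Emit:
send_rows --pt "0 0 -12 0 0 0" --pt "0 0 -28 0 0 0" --pt "0 0 -44 0.5 0 0" --pt "0 0 -60 0.5 0 0" --pt "0 0.5 -75 0.5 0 0" --pt "10 0.5 -88 0.5 0 0" --pt "18 0.5 -95 0.5 0 0" --pt "25 0.5 -95 0.5 0 0" --pt "25 0.5 -95 0.5 0 0" --pt "25 0.5 -95 0.5 0 0"

```text
clock: 13.35
tcp_pos: [0.4298, 0.2148, 0.2249]
orientation: [-0.498, -0.502, -0.498, 0.502]
wrist_force: [0.1, 0.3, -1.4]
finger_gap: 0.0076
```

```bash
python3 - <<'E'
from h import *
import pickle
s=get_state(); print(s["clock"],s["tcp_pos"],s["wrist_force"],s["finger_gap"]); print(rq(s).as_matrix().round(3))
d={n:cam(n) for n in("scene","top","wrist")}; d["state"]=s; pickle.dump(d,open("c8.pkl","wb"))
crop(d["scene"],270,150,350,250,6,"s8.png"); crop(d["top"],240,160,340,240,7,"t8.png");crop(d["wrist"],200,100,440,310,3,"w8.png")
E
```

```text
13.35 [0.42982319 0.21475296 0.22485043] [ 0.13515302  0.28574768 -1.40282477] 0.007611226495182161
[[ 0.     1.    -0.009]
 [-0.    -0.009 -1.   ]
 [-1.     0.     0.   ]]
```

View pics/s8.png

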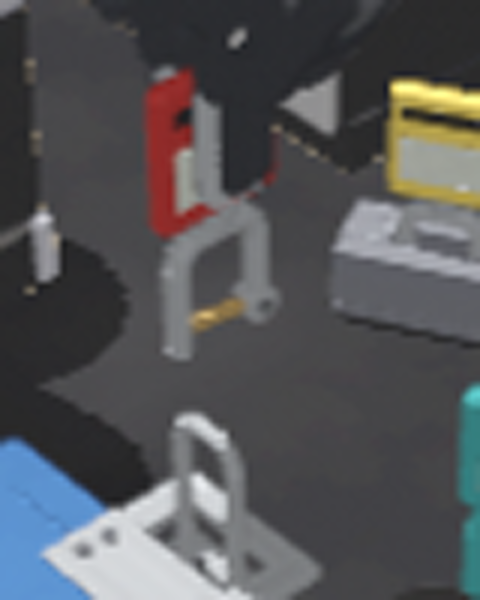

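View pics/w8.png

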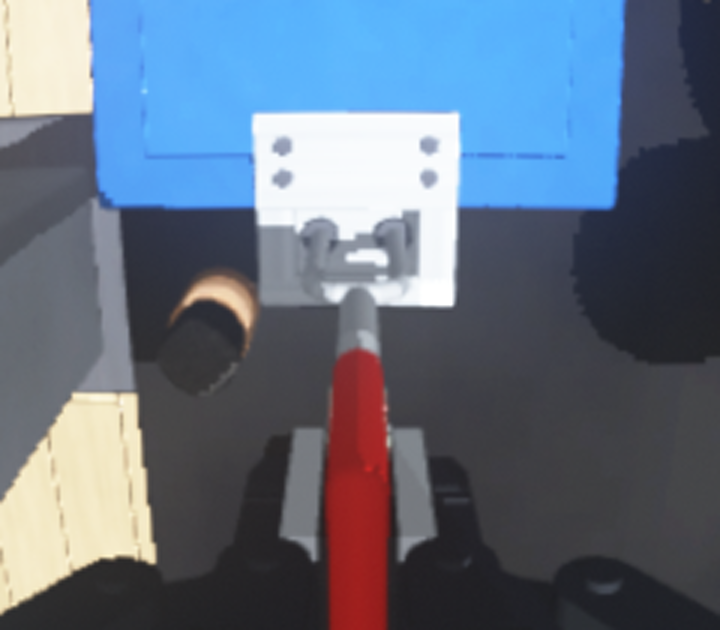

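View pics/t8.png

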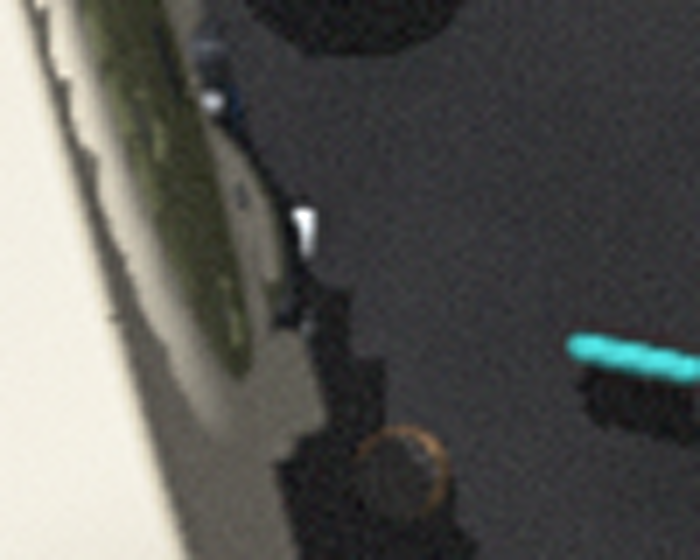

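```bash
python3 - <<'E'
from h import *
import pickle
d=pickle.load(open("c8.pkl","rb")); c=d["scene"]; s=d["state"]
o=s["tcp_pos"]+[0,0,.0187-.075]
x0,y0,f=285,165,10
im=cv2.resize(c["frame"][y0:y0+85,x0:x0+45],None,fx=f,fy=f,interpolation=cv2.INTER_CUBIC); im2=im.copy()
def P(p): return (proj(c,p)[0]-[x0,y0])*f+f/2
def poly(pts,col): cv2.polylines(im2,[np.array([P(p) for p in pts]).astype(np.int32)],False,col,1)
poly([o+[0,x/1e3,z/1e3] for x,z in((-15,0),(-15,40),(15,40),(15,0))],(255,0,0))
poly([o+[0,x/1e3,z/1e3] for x,z in((-22,97),(-22,47),(22,47),(22,97))],(0,255,0))
poly([o+[0,x/1e3,z/1e3] for x,z in((-14.5,6),(11,10))],(255,0,255))
e=np.array([.4289,.2191,0])
for z,col in((.128,(0,255,0)),(.136,(0,255,255)),(.144,(0,0,255))): poly([e+[a,0,zz] for a,zz in((-.012,.09),(-.012,z),(.012,z),(.012,.09))],col)
cv2.imwrite("pics/s8b.png",cv2.resize(np.hstack([im,im2]),None,fx=.7,fy=.7)); 
E
```

```text
(no output)
```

View pics/s8b.png

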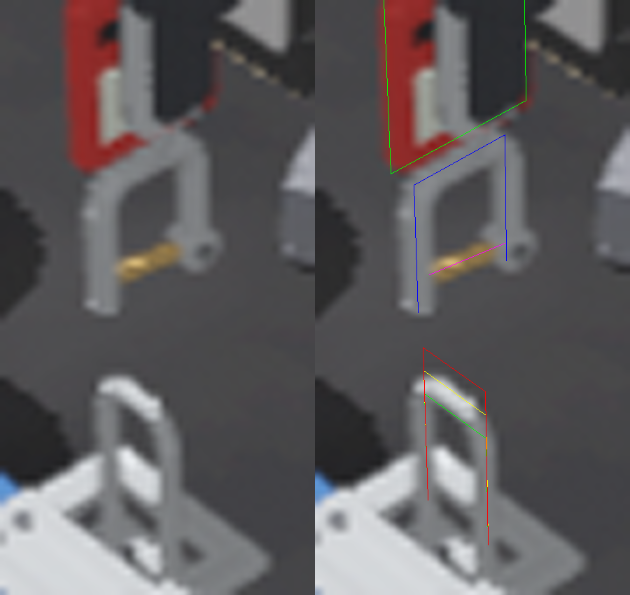

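Emit:
send_rows --pt "5 0 -1 0 0 0" --pt "10 0 -1 0 0 0" --pt "15 0 -1 0 0 0" --pt "20 0 -1 0 0 0" --pt "24 0 -1 0 0 0" --pt "27 0 -1 0 0 0" --pt "29 0 -1 0 0 0" --pt "30 0 -1 0 0 0" --pt "30 0 -1 0 0 0" --pt "30 0 -1 0 0 0"

```text
clock: 14.75
tcp_pos: [0.4298, 0.2161, 0.1949]
orientation: [0.498, 0.502, 0.498, -0.502]
wrist_force: [-0.5, -0.7, -0.6]
finger_gap: 0.0077
```

```bash
python3 - <<'E'
from h import *
import pickle
s=get_state(); print(s["clock"],s["tcp_pos"],s["wrist_force"],s["finger_gap"])
d={n:cam(n) for n in("scene","wrist")}
crop(d["scene"],280,160,335,245,7,"s9.png"); crop(d["wrist"],260,140,380,290,4,"w9.png")
E
```

```text
14.75 [0.42981489 0.21613436 0.19490219] [-0.45618384 -0.67167233 -0.61305986] 0.00769540911336415
```

View pics/s9.png

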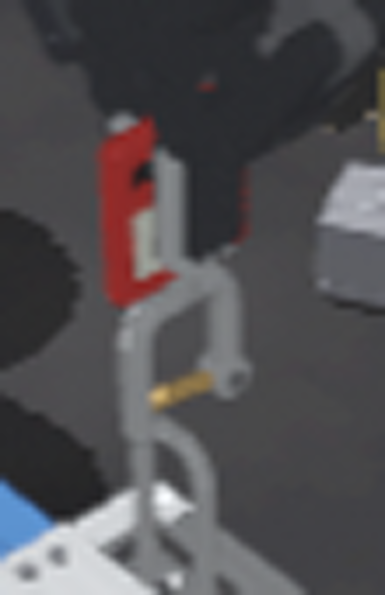

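View pics/w9.png

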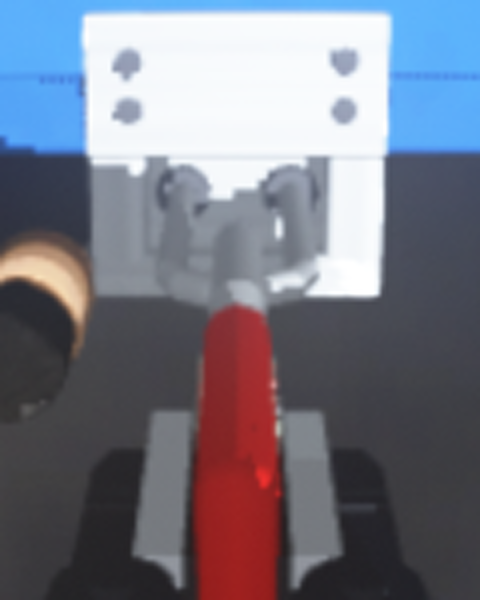

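Emit:
send_rows --pt "2 0 0 0 0 0" --pt "4 0 0 0 0 0" --pt "6 0 0 0 0 0" --pt "8 0 0 0 0 0" --pt "9 0 0 0 0 0" --pt "10 0 0 0 0 0" --pt "11 0 0 0 0 0" --pt "12 0 0 0 0 0" --pt "13 0 0 0 0 0" --pt "14 0 0 0 0 0"

```text
clock: 16.1
tcp_pos: [0.43, 0.2161, 0.1808]
orientation: [0.498, 0.502, 0.498, -0.502]
wrist_force: [0.9, 0.3, 2.0]
finger_gap: 0.0077
```

```bash
python3 - <<'E'
from h import *
s=get_state(); print(s["clock"],s["tcp_pos"],s["wrist_force"],s["finger_gap"])
d={n:cam(n) for n in("scene",)}
crop(d["scene"],280,160,335,245,7,"s10.png")
E
```

```text
16.1 [0.42999778 0.21614273 0.1808144 ] [0.91374811 0.28206046 2.03913887] 0.007721012955321896
```

View pics/s10.png

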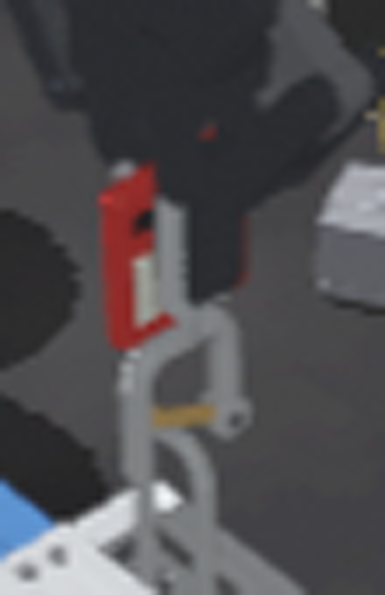

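Emit:
send_rows --pt "1.5 0 0 0 0 0" --pt "3 0 0 0 0 0" --pt "4.5 0 0 0 0 0" --pt "6 0 0 0 0 0" --pt "7.5 0 0 0 0 0" --pt "9 0 0 0 0 0" --pt "10 0 0 0 0 0" --pt "11 0 0 0 0 0" --pt "12 0 0 0 0 0" --pt "13 0 0 0 0 0"

```text
clock: 17.4
tcp_pos: [0.4297, 0.2161, 0.1677]
orientation: [-0.498, -0.502, -0.498, 0.502]
wrist_force: [-0.0, -0.2, 1.6]
finger_gap: 0.0081
```

```bash
python3 - <<'E'
from h import *
s=get_state(); print(s["clock"],s["tcp_pos"],s["wrist_force"],s["finger_gap"])
d={n:cam(n) for n in("scene",)}
crop(d["scene"],280,160,335,245,7,"s11.png")
E
```

```text
17.4 [0.42972929 0.21606519 0.1676764 ] [-0.01977264 -0.22868781  1.63189898] 0.008077289792443668
```

View pics/s11.png

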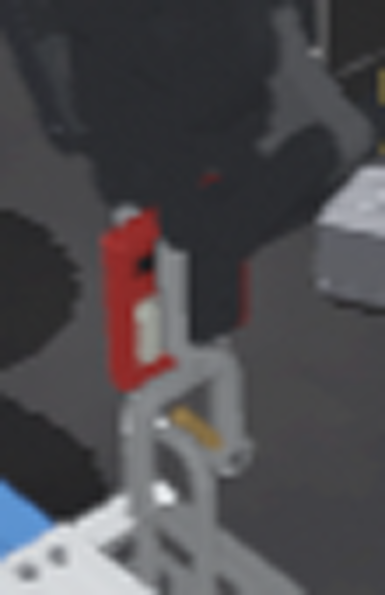

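Emit:
send_rows --pt "0.7 0 0 0 0 0" --pt "1.4 0 0 0 0 0" --pt "2.1 0 0 0 0 0" --pt "2.8 0 0 0 0 0" --pt "3.5 0 0 0 0 0" --pt "4.2 0 0 0 0 0" --pt "4.9 0 0 0 0 0" --pt "5.4 0 0 0 0 0" --pt "6 0 0 0 0 0" --pt "6 0 0 0 0 0"

```text
clock: 18.7
tcp_pos: [0.4296, 0.2158, 0.1615]
orientation: [-0.498, -0.502, -0.498, 0.502]
wrist_force: [-0.5, -3.1, -0.6]
finger_gap: 0.008
```

```bash
python3 - <<'E'
from h import *
s=get_state(); print(s["clock"],s["tcp_pos"],s["wrist_force"],s["finger_gap"])
d={n:cam(n) for n in("scene",)}
crop(d["scene"],280,160,335,245,7,"s12.png")
E
```

```text
18.7 [0.42959733 0.21583325 0.16149762] [-0.50062156 -3.10014417 -0.58392883] 0.008028109931355372
```

View pics/s12.png

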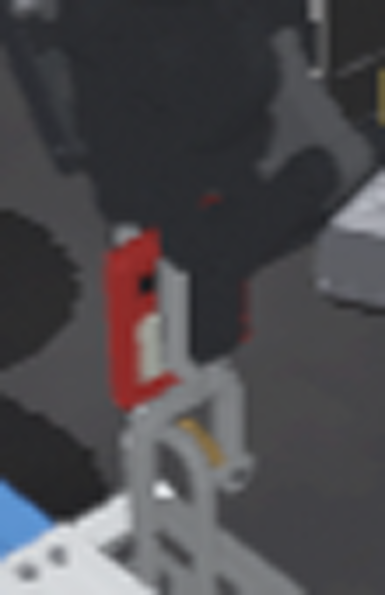

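Emit:
send_rows --pt "0.5 0 0 0 0 0" --pt "1 0 0 0 0 0" --pt "1.5 0 0 0 0 0" --pt "2 0 0 0 0 0" --pt "2.4 0 0 0 0 0" --pt "2.8 0 0 0 0 0" --pt "3.2 0 0 0 0 0" --pt "3.5 0 0 0 0 0" --pt "3.5 0 0 0 0 0" --pt "3.5 0 0 0 0 0"

```text
clock: 20.0
tcp_pos: [0.4297, 0.2161, 0.1583]
orientation: [-0.498, -0.502, -0.498, 0.502]
wrist_force: [-0.6, 0.2, -0.2]
finger_gap: 0.0077
```

```bash
python3 - <<'E'
from h import *
s=get_state(); print(s["clock"],s["tcp_pos"],s["wrist_force"],s["finger_gap"])
d={n:cam(n) for n in("scene",)}
crop(d["scene"],280,160,335,245,7,"s13.png")
E
```

```text
20.0 [0.42974908 0.21611276 0.15825397] [-0.5814078   0.22131797 -0.19629237] 0.007719134396141233
```

View pics/s13.png

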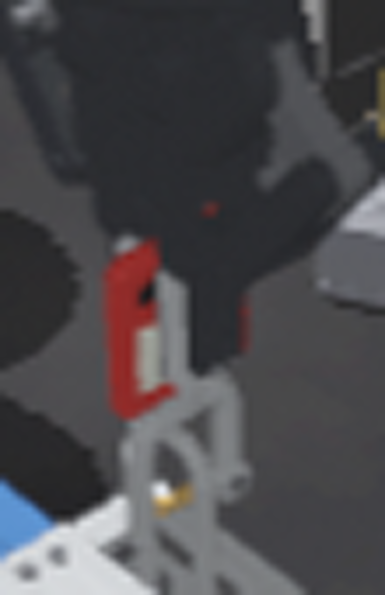

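Emit:
send_rows --pt "0 0 0 0 0 0" --pt "-2 0 0 0 0 0" --pt "-4 0 0 0 0 0" --pt "-6 0 0 0 0 0" --pt "-8 0 0 0 0 0" --pt "-10 0 0 0 0 0" --pt "-11.5 0 0 0 0 0" --pt "-12.5 0 0 0 0 0" --pt "-13 0 0 0 0 0" --pt "-13 0 0 0 0 0"

```text
clock: 21.3
tcp_pos: [0.4297, 0.2161, 0.1713]
orientation: [-0.498, -0.502, -0.498, 0.502]
wrist_force: [0.4, -0.1, -1.0]
finger_gap: 0.0078
```

```bash
python3 - <<'E'
from h import *
s=get_state(); print(s["clock"],s["tcp_pos"],s["wrist_force"],s["finger_gap"])
d={n:cam(n) for n in("scene",)}
crop(d["scene"],280,160,335,245,7,"s14.png")
E
```

```text
21.3 [0.42973792 0.21612272 0.17125668] [ 0.41019235 -0.07183031 -1.0486388 ] 0.007784046246493268
```

View pics/s14.png

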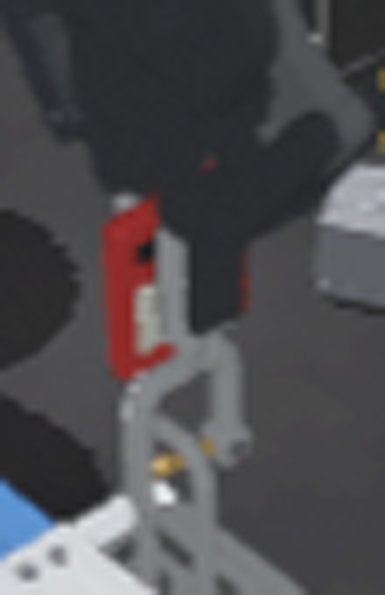

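Gate shut beneath the bar. Continue the tug gently.

Emit:
send_rows --pt "-0.5 0 0 0 0 0" --pt "-1 0 0 0 0 0" --pt "-1.5 0 0 0 0 0" --pt "-2 0 0 0 0 0" --pt "-2.4 0 0 0 0 0" --pt "-2.7 0 0 0 0 0" --pt "-3 0 0 0 0 0" --pt "-3 0 0 0 0 0" --pt "-3 0 0 0 0 0" --pt "-3 0 0 0 0 0"

```text
clock: 22.6
tcp_pos: [0.4298, 0.2161, 0.1742]
orientation: [-0.498, -0.502, -0.498, 0.502]
wrist_force: [-0.0, -0.5, -1.0]
finger_gap: 0.0077
```

Emit:
send_rows --pt "-0.3 0 0 0 0 0" --pt "-0.6 0 0 0 0 0" --pt "-0.9 0 0 0 0 0" --pt "-1.2 0 0 0 0 0" --pt "-1.4 0 0 0 0 0" --pt "-1.6 0 0 0 0 0" --pt "-1.8 0 0 0 0 0" --pt "-2 0 0 0 0 0" --pt "-2 0 0 0 0 0" --pt "-2 0 0 0 0 0"

```text
clock: 23.85
tcp_pos: [0.4297, 0.2161, 0.1761]
orientation: [-0.498, -0.502, -0.498, 0.502]
wrist_force: [0.1, 0.2, -2.9]
finger_gap: 0.0077
```

Emit:
send_rows --pt "-0.2 0 0 0 0 0" --pt "-0.4 0 0 0 0 0" --pt "-0.6 0 0 0 0 0" --pt "-0.8 0 0 0 0 0" --pt "-0.8 0 0 0 0 0" --pt "-0.8 0 0 0 0 0" --pt "-0.8 0 0 0 0 0" --pt "-0.8 0 0 0 0 0" --pt "-0.8 0 0 0 0 0" --pt "-0.8 0 0 0 0 0"

```text
clock: 25.1
tcp_pos: [0.4295, 0.216, 0.1768]
orientation: [-0.498, -0.502, -0.498, 0.502]
wrist_force: [1.9, -0.3, -12.1]
finger_gap: 0.0076
```

```bash
python3 - <<'E'
from h import *
s=get_state(); print(s["clock"],s["tcp_pos"],s["wrist_force"],s["finger_gap"])
d={n:cam(n) for n in("scene",)}
crop(d["scene"],280,160,335,245,7,"s15.png")
E
```

```text
25.1 [0.42954076 0.21602199 0.17682716] [  1.89002421  -0.32964445 -12.09469815] 0.007598089223013965
```

View pics/s15.png

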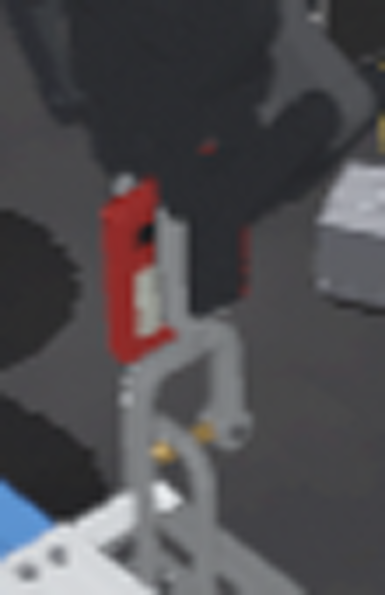

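Emit:
send_rows --pt "2 0 0 0 0 0" --pt "5 0 0 0 0 0" --pt "8 0 0 0 0 0" --pt "11 0 0 0 0 0" --pt "14 0 0 0 0 0" --pt "16 0 0 0 0 0" --pt "17.5 0 0 0 0 0" --pt "18.5 0 0 0 0 0" --pt "19 0 0 0 0 0" --pt "19 0 0 0 0 0"

```text
clock: 26.4
tcp_pos: [0.4297, 0.2161, 0.1581]
orientation: [-0.498, -0.502, -0.498, 0.502]
wrist_force: [0.5, 0.7, -0.2]
finger_gap: 0.0076
```

```bash
python3 - <<'E'
from h import *
s=get_state(); print(s["clock"],s["tcp_pos"],s["wrist_force"],s["finger_gap"])
E
```

```text
26.4 [0.42973949 0.21611958 0.1580598 ] [ 0.53762367  0.65940256 -0.19430904] 0.007556888024561061
```

Not quite on the crown; lower to touch lightly.

Emit:
send_rows --pt "0.3 0 0 0 0 0" --pt "0.6 0 0 0 0 0" --pt "0.9 0 0 0 0 0" --pt "1.2 0 0 0 0 0" --pt "1.2 0 0 0 0 0" --pt "1.2 0 0 0 0 0" --pt "1.2 0 0 0 0 0" --pt "1.2 0 0 0 0 0" --pt "1.2 0 0 0 0 0" --pt "1.2 0 0 0 0 0"

```text
clock: 27.65
tcp_pos: [0.4298, 0.2161, 0.1569]
orientation: [0.498, 0.502, 0.498, -0.502]
wrist_force: [-0.4, -0.3, -0.4]
finger_gap: 0.0082
```

Emit:
send_rows --pt "0.5 0 0 0 0 0" --pt "1 0 0 0 0 0" --pt "1 0 0 0 0 0" --pt "1 0 0 0 0 0" --pt "1 0 0 0 0 0" --pt "1 0 0 0 0 0" --pt "1 0 0 0 0 0" --pt "1 0 0 0 0 0" --pt "1 0 0 0 0 0" --pt "1 0 0 0 0 0" --claw 35 --newtons 20

```text
clock: 28.9
tcp_pos: [0.4297, 0.2161, 0.1558]
orientation: [-0.498, -0.502, -0.498, 0.502]
wrist_force: [0.3, -0.3, -0.1]
finger_gap: 0.0348
```

```bash
python3 - <<'E'
from h import *
s=get_state(); print(s["clock"],s["tcp_pos"],s["wrist_force"],s["finger_gap"])
d={n:cam(n) for n in("scene","wrist")}
crop(d["scene"],250,150,370,270,5,"s16.png");crop(d["wrist"],200,120,440,300,3,"w16.png")
E
```

```text
28.9 [0.42973876 0.21610827 0.15584354] [ 0.30074292 -0.30847113 -0.12359213] 0.03484180634347795
```

View pics/s16.png

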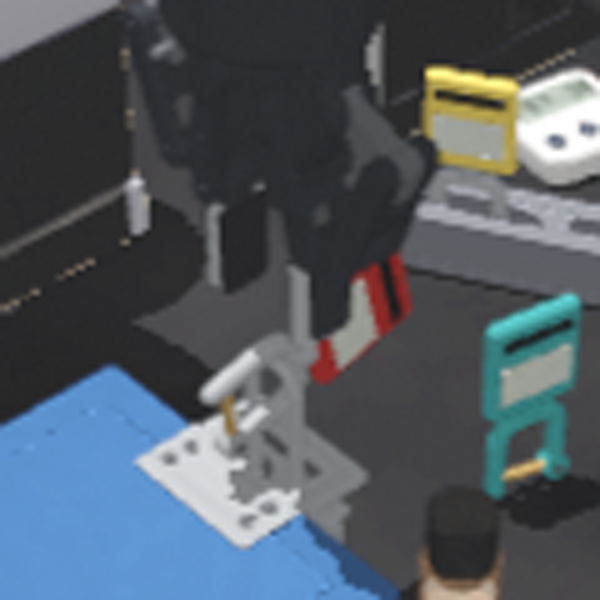

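View pics/w16.png

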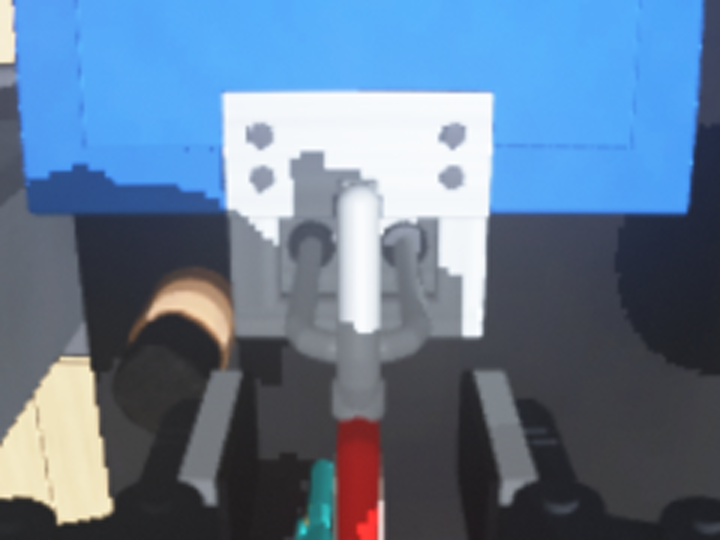

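Emit:
send_rows --pt "-5 0 0 0 0 0" --pt "-15 0 0 0 0 0" --pt "-30 0 0 0 0 0" --pt "-50 0 0 0 0 0" --pt "-70 0 0 0 0 0" --pt "-90 0 0 0 0 0" --pt "-110 0 0 0 0 0" --pt "-120 0 0 0 0 0" --pt "-120 0 0 0 0 0" --pt "-120 0 0 0 0 0"

```text
clock: 30.25
tcp_pos: [0.4294, 0.216, 0.2753]
orientation: [-0.498, -0.502, -0.498, 0.502]
wrist_force: [-0.3, -0.4, -0.0]
finger_gap: 0.0352
```

```bash
python3 - <<'E'
from h import *
s=get_state(); print(s["clock"],s["tcp_pos"],s["wrist_force"],s["finger_gap"])
d={n:cam(n) for n in("scene","wrist","top")}
crop(d["scene"],250,150,370,270,5,"s17.png");cv2.imwrite("pics/s17f.png",d["scene"]["frame"])
E
```

```text
30.25 [0.42944532 0.21603441 0.27527036] [-0.32764478 -0.38672227 -0.04477438] 0.03515524723099553
```

View pics/s17.png

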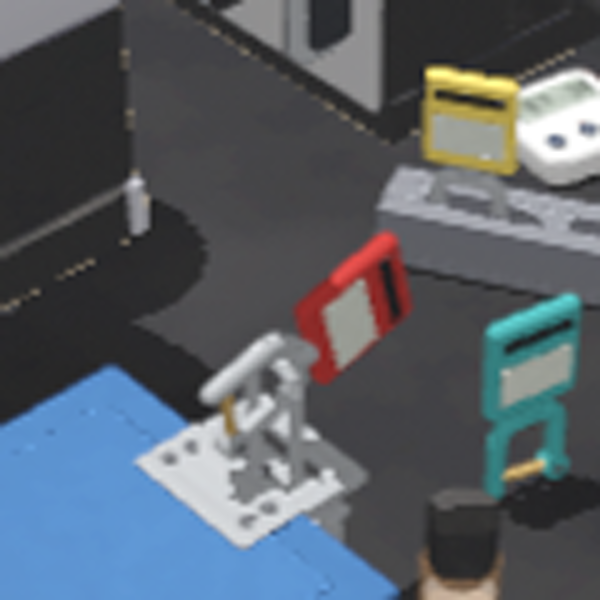

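View pics/s17f.png

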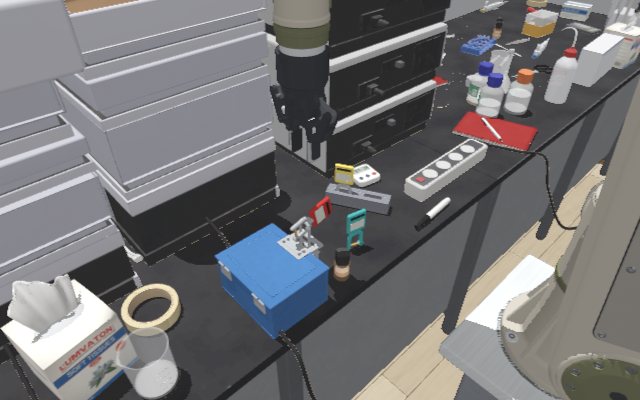

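```bash
python3 - <<'E'
from h import *
from scipy.optimize import least_squares
d={n:cam(n) for n in("scene","wrist")}; c=d["scene"]
x0,y0,f=285,190,12
im=cv2.resize(c["frame"][y0:y0+50,x0:x0+50],None,fx=f,fy=f,interpolation=cv2.INTER_CUBIC); im2=im.copy()
# plate corner fit: pixels in s17 crop/5+(250,150)
meas=[((-22,97),(410,308)),((22,97),(388,233)),((22,47),(298,308)),((-22,47),(325,383))]
def T(p,x,z): # p: y,z,lean (x of tag toward +y when lean=0; lean tips plate to -y)
    cs,sn=np.cos(p[2]),np.sin(p[2]); x/=1e3;z/=1e3
    return np.array([.4293,p[0]+x*cs-z*sn,p[1]+x*sn+z*cs])
r=lambda p:np.ravel([proj(c,T(p,*m))[0]-(np.array(u)/5+[250,150]) for m,u in meas])
s=least_squares(r,[.24,.11,1.0]); print(s.x,np.degrees(s.x[2]),r(s.x).round(1))
p=s.x; e=np.array([.219,.136])-p[:2]; cs,sn=np.cos(p[2]),np.sin(p[2]); print("eye in tag x,z",e[0]*cs+e[1]*sn,-e[0]*sn+e[1]*cs)
def L(pts,col): cv2.polylines(im2,[np.array([(proj(c,T(p,*q))[0]-[x0,y0])*f+f/2 for q in pts]).astype(np.int32)],False,col,1)
L([(-15,0),(-15,40),(15,40),(15,0)],(255,0,0)); L([(-14.5,6),(11,10)],(255,0,255)); L([(-22,97),(22,97),(22,47),(-22,47),(-22,97)],(0,255,0))
cv2.imwrite("pics/s18.png",cv2.resize(np.hstack([im,im2]),None,fx=.66,fy=.66)); crop(d["wrist"],240,140,400,290,5,"w18.png")
E
```

```text
[0.24682561 0.11554603 1.33065051] 76.24065830981705 [ 0.3 -0.5  1.2 -0.8 -0.2  0.7 -1.2  0.6]
eye in tag x,z 0.013248847474310786 0.031891969074286354
```

View pics/s18.png

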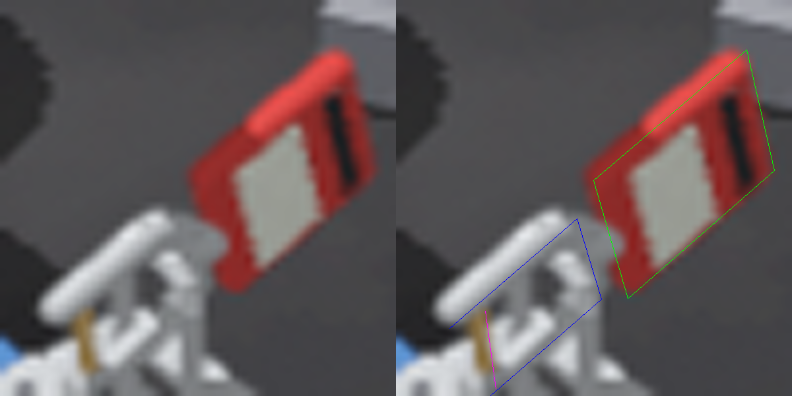

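View pics/w18.png

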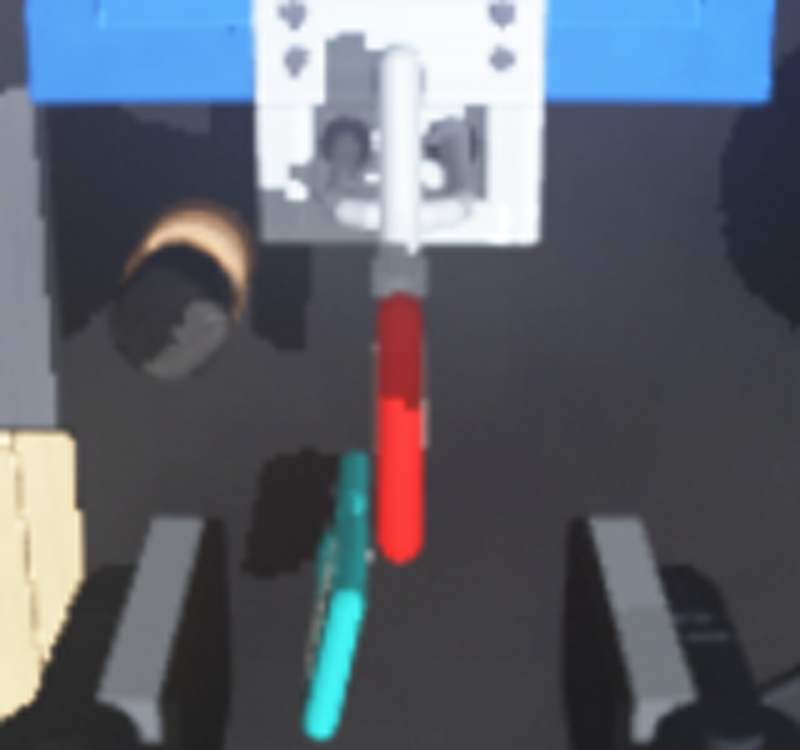

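```bash
python3 - <<'E'
from h import *
s=get_state(); print(s["clock"],s["qvel"].round(3))
print(job.hand_in())
E
```

```text
30.5 [ 0.    -0.003  0.005 -0.001  0.     0.   ]
the job is handed in; nothing more can be done
None
```

The red tag is on the eye with its gate shut behind the bar. The job is handed in at 30.5 s; no verdict was reported.

- **Lid:** I pressed it shut with the closed fingers. At about 13 N the fingertips stopped at z = 0.088 m, the given height of a shut lid. Later pictures still show it shut.
- **Hooking:** The gate swung up as I pressed the tag down over the eye, then snapped shut below the bar. The wrist force was never above about 3 N in any reading on the way down. It was read only at the end of each move.
- **Tug:** I meant it to be light, but the second step came out at about 11 N. The gate held, and the tug put the eye's bar at about z = 0.1345 m, roughly 1.5 mm below its mean place.
- **Crown:** I never felt the crown touch the bar before letting go, so the tag dropped the last millimetre or so.
- **After release:** The tag tipped back towards the robot's side and hangs leaning about 76°. It looked unchanged in the pictures taken after release. A model overlaid on the picture shows the bar inside the hook (tag x about 13 mm, z about 32 mm) and the gate shut. That fit is good to about 2 mm.
- **Other things:** The yellow tag, bottle and pen look undisturbed, judged by eye only. The gripper is open about 120 mm above the eye and touches nothing.

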